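# Clamp a sample tin in the labelling jig

## Robot

A 6-joint arm with a two-finger parallel gripper is mounted at the origin on a cart in front of the work surface, level with it; the furniture and walls round the work are solid. World frame = base frame: x ahead of the robot, y to its left, z up, the work surface at z = 0. Lengths are in mm, angles in rad, forces in N, time in s.
With the tool pointing down it reaches from about 275 to 1000 mm from the base axis. Payload 8.4 kg.
Tool frame: the origin (TCP) lies at the very end of the fingers, on their centre line; the grasp point (between the pads) lies 19 mm behind it; z points along the fingers, y is the line along which they close (so a half turn about z gives the same grasp; the last joint's range is limited). The gripper opens to 85 mm and grips with 20 to 120 N. Pads are 22 mm wide; open, the fingers measure 114 mm over their backs; the gripper's body (76 mm by 85 mm) begins 54 mm behind the grasp point. The pads swing forward as they close: fully open they stand 13 mm farther back than shut.
Start: joints at [1.269, 0.353, 1.633, -0, 1.155, -0.002], TCP at [184.579, 597.125, 231.281] pointing down, gripper open.
Joint ranges: [-2.63, 2.63], [-0.92, 2.1], [0.06, 2.66], [-1.3, 4.44], [0, 2.69], [-3.02, 3.02]. Speed limits (rad/s): [2.22, 2.22, 2.79, 3.14, 3.14, 3.14].

## Interface

Orientations are given as [roll, pitch, yaw] about the fixed x, y, z axes, in that order (R = Rz(yaw) Ry(pitch) Rx(roll)).
In Python, from rig import sensors, grab_frame, camera_params, order gives the robot as it stands. The module is installed in compiled form; this text tells all that it offers.
- The arm moves only by the tool move_arm, never from a script. Its argument "motion" is a list of rows, each a list of 7 numbers: the turn, a rotation vector about the tool's x, y, z in parts of the range, where 1.0 means pi rad, then the shift along the tool's x, y, z in normalised numbers (1 is 0.3 m), then the finger opening in m, from 0 to 0.0854. A call has 1 to 8 rows; each row is the pose to reach, as a shift and turn from the pose commanded when the call began, along the tool's axes at that moment; what a row does not reach only later rows make up. A row lasts 1/8 s, in which the tool goes at most 62.5 mm and 10.7 degrees, less where a joint would pass 70% of its speed; a pose out of reach is approached as far as the arm can. Shift and turn numbers lie between -1 and 1, and a call with a number outside is refused. A call with a gripper value outside its range is refused whole. The fingers move at their own pace and stop on an object; "grip_force" is the grip in N (left out, the last holds). Time passes only in rows, so rows that repeat a pose let the fingers close. It gives the time, the measured TCP pose, the force, the opening and the grip force at its end, in the units of the state.
- sensors.sense(): the state, without advancing time (a new reading comes with each control period).
- grab_frame(name): name is "side" or "top"; returns (picture, depth): 480x640x3 uint8, red, green, blue; 480x640 float32, mm along the optical axis (not along the pixel's ray), 0 where there is no reading.
- camera_params(name): a dict with "camera_matrix" (3x3 intrinsics, pixels), "world_from_camera" (4x4, takes a point from camera to world coordinates). Camera axes: x right, y down, z forward; pixel columns grow to the right and rows downward; lengths in mm; the calibration is good to about 2 mm. A picture is of the moment at which its call begins. camera_params takes no time and is no camera call.
- order.sign_off(): hands the job in; it is judged then, once.
The state is a dict: "clock": time; "qpos": joint angles; "qvel": joint speeds; "joint_efforts": joint torques, N m; "eef_pos": TCP position; "tcp_rot": TCP orientation; "contact_force": force on the tool from outside, world axes, zero at the start; "wrist_torque": the same for the moment, N m; "opening": opening from 0.0 (shut) to 1.0 (fully open); "grasp_force": force on a finger pad.
Only numpy, scipy, OpenCV 4.12 (cv2) and the standard library are available. Lean on these libraries where they do the work, as an engineer would, in place of code of your own. Each camera call takes 0.05 s, during which the arm holds its last target. There are 200 camera calls.

## Task

Get the green sample tin ready for labelling: slide the blue stop of the jig along its rail until its steel plate pushes the tin fully home into the V-shaped backstop, then turn the red clamp knob clockwise until it is tight, so that the stop is locked snug against the tin. Let go, with the tin standing upright in the jig, and leave the other things on the bench as they are.

Things in the scene. Friction and masses are not known exactly. Their poses are not given: they have to be found in the camera images.
- jig: Grey base plate, 130 x 400 x 12 mm, fixed to the bench; origin under its middle. Its own y axis (400 mm long) points along the rail from the sliding stop to the backstop, roughly to the robot's left; its x axis points away from the robot, z up. An aluminium rail, 24 mm wide, lies along it at x = -40 mm, top at z = 28 mm.
- carriage (a joint): How far (m) the blue sliding stop is along the rail, 0 (end at the robot's right) to 0.19; grows along the jig's +y, toward the tin and backstop. With the clamp loose it slides against about 2.5 N of friction; it has to move some 6 to 18 cm. When the knob is tight a pad grips the rail and it no longer slides (it holds about 40 N or more).
- stop_face (a point): Centre of the steel stop plate's face (100 wide, 62 high) that meets the tin, 45 mm above the bench; moves with the stop; axes parallel to the jig's, the face looks along +y. The knob grip is 75 mm behind it in -y and 96 mm nearer the robot (-x).
- clamp_knob (a joint): Angle (rad) of the red clamp knob: starts between 0 and 0.2 (loose), grows as it is turned clockwise (seen looking down on it along its axis), begins to grip at about 0.7, and meets its end stop, fully tight, at 1.25. It stays where it is left; turning takes about 0.2 to 0.3 N m.
- knob_grip (a point): Centre of the knob's red bar grip: 66 mm long, 16 thick, 22 deep along the axis, 103 mm above the bench. Site z: the knob's axis, pointing out, leaning 28 degrees from vertical toward the robot (jig's -x); x along the bar; y across its 16 mm. At angle 0 the bar is square to the rail. Its underside is 23 mm off the sloping blue face. Hold the bar to push the stop, too.
- green_tin: Green sample tin with a pale lid, 85 mm high, body 64 mm across, lid 67 mm, about 0.15 kg, loose, standing on the jig plate (12 mm above the bench); origin at the centre of its underside. It starts 3 to 15 mm short of its home in the backstop.
- backstop: Blue V-shaped end block, 74 x 60 mm and 60 mm high, fixed to the plate; its V opens toward the sliding stop (jig's -y).
- v_seat (a point): Where the centre of the tin's underside is when the tin is fully home in the V. With the tin home and touched by the plate, stop_face is 32 mm from here in the jig's -y.
- silver_tin: Bystander: short pale tin, 63 mm across, 62 mm high, in front of the jig at the left; origin at its underside.
- glass: Bystander: clear drinking glass, 80 mm across, 90 mm high, behind the jig; origin at its underside.
- tape_roll: Bystander: roll of masking tape lying flat, 89 mm across, 25 mm high, at the right; origin at its underside.
- marker: Bystander: black marker pen lying along the front edge of the bench, 138 mm long; origin at its underside.
There are look-alikes about, which are no part of the job. What is shaped like the green_tin but orange, turquoise or yellow is not meant.

How it is judged:
By the outcome, as a careful person would: the job done as asked, in the order asked, and still so for the second after the job is handed in, with the robot touching nothing.
It also fails if it takes over 43 s, if anything falls off the work surface, if the arm or the gripper's body presses on something with over 40 N, if the wrist force passes 120 N, or if a joint passes its speed limit or range.

## Working session

There is one attempt and no reset: what is moved stays moved. The work goes in short steps, Python scripts to look and compute and a tool call to move; the robot and the scene stay as the last step left them, time stands still between calls to the robot, and variables do not carry over. Pictures are saved under pics/ and viewed, at most 10 in all, crops included, and the job is handed in when it is done.

Besides the shell and the picture viewer there is one more tool, called after "Request:" as a command line: name --pt "numbers of a row" for each row, then --argument value for the rest. move_arm: Moves the arm, as the interface text tells. Its arguments: {"type":"object","properties":{"motion":{"type":"array","items":{"type":"array","items":{"type":"number"}}},"grip_force":{"type":"number"}},"required":["motion"]}

```bash
mkdir -p pics
python3 - <<'E'
from rig import sensors, grab_frame, camera_params
import cv2, numpy as np
for n in("side","top"):
    p,d=grab_frame(n); np.savez(f"{n}0.npz",p=p,d=d,K=camera_params(n)["camera_matrix"],T=camera_params(n)["world_from_camera"])
    cv2.imwrite(f"pics/{n}0.png",p[:,:,::-1]); print(n,camera_params(n))
print(sensors.sense())
E
```

```text
side {'camera_matrix': array([[513.57284627,   0.        , 318.88699259],
       [  0.        , 513.57284627, 240.90418584],
       [  0.        ,   0.        ,   1.        ]]), 'world_from_camera': array([[ 9.60556550e-01, -1.85081253e-01,  2.07547693e-01,
         3.26221609e+02],
       [-2.78076341e-01, -6.45081863e-01,  7.11718300e-01,
        -1.01326846e+03],
       [ 2.15953768e-03, -7.41359778e-01, -6.71104326e-01,
         9.98808701e+02],
       [ 0.00000000e+00,  0.00000000e+00,  0.00000000e+00,
         1.00000000e+00]])}
top {'camera_matrix': array([[468.76533953,   0.        , 322.29838268],
       [  0.        , 468.76533953, 242.6400025 ],
       [  0.        ,   0.        ,   1.        ]]), 'world_from_camera': array([[-9.00265035e-03, -9.97522333e-01,  6.97721152e-02,
         5.21819403e+02],
       [-9.99498733e-01,  6.85868707e-03, -3.09069618e-02,
        -4.06234502e+01],
       [ 3.03518396e-02, -7.00153854e-02, -9.97084054e-01,
         1.01862605e+03],
       [ 0.00000000e+00,  0.00000000e+00,  0.00000000e+00,
         1.00000000e+00]])}
{'clock': 0.1, 'qpos': array([ 1.26862470e+00,  3.53579369e-01,  1.63406402e+00, -6.38216243e-06,
        1.15518535e+00, -2.41218402e-03]), 'qvel': array([-8.57950254e-04, -1.04544350e-03, -1.10315893e-03, -8.86580020e-04,
       -6.17222633e-04, -2.71282521e-05]), 'joint_efforts': array([ 1.80489627e-03, -6.06357837e+01, -3.42819071e+01,  3.96081180e-05,
        3.98006159e-03, -1.05755097e-05]), 'eef_pos': array([184.43919745, 596.72113688, 230.63462753]), 'tcp_rot': array([-3.14035656e+00,  2.85398870e-06,  2.84183580e+00]), 'contact_force': array([-1.1270435 , -0.36334037, -0.44244396]), 'wrist_torque': array([ 0.00967672,  0.00444043, -0.02478958]), 'grasp_force': 0.0, 'opening': 0.9996413334923299}
```

View pics/side0.png

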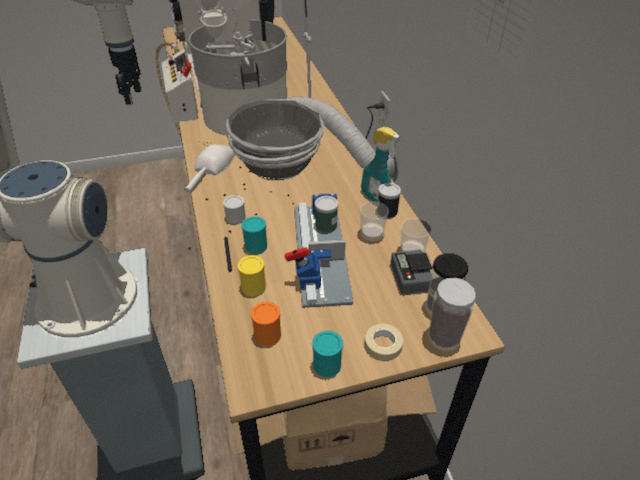

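View pics/top0.png

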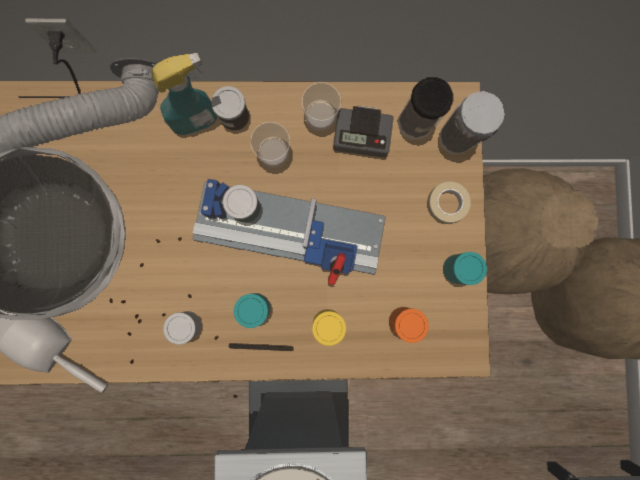

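Side view: the jig runs from (300,205) to (350,300), with the red knob at (297,255), the blue stop at (312,268) and the green tin with its pale lid at (326,213). In the top view, the lid is at (240,203), the knob at (337,268), the plate at (310,222) and the V-block at (214,198).

Things that could be taken for the green tin (top view): turquoise at (251,310) and (469,269), yellow at (329,328), orange at (411,325), silver tin at (180,328), and a dark jar with a pale lid at (229,103). I choose the one in the jig at (240,203).

```bash
cat > h.py <<'E'
import numpy as np, cv2
from rig import grab_frame, camera_params
def view(n):
    p,d=grab_frame(n); c=camera_params(n); return p,d,c["camera_matrix"],c["world_from_camera"]
def cloud(d,K,T):
    v,u=np.mgrid[:480,:640]; P=np.stack([(u-K[0,2])*d/K[0,0],(v-K[1,2])*d/K[1,1],d],-1)
    return P@T[:3,:3].T+T[:3,3]
def ray(u,v,K,T,z):
    r=T[:3,:3]@np.array([(u-K[0,2])/K[0,0],(v-K[1,2])/K[1,1],1]); return T[:3,3]+r*(z-T[2,3])/r[2]
def tri(a,b):
    A=np.zeros((3,3));B=np.zeros(3)
    for u,v,K,T in(a,b):
        r=T[:3,:3]@np.array([(u-K[0,2])/K[0,0],(v-K[1,2])/K[1,1],1]);r/=np.linalg.norm(r)
        M=np.eye(3)-np.outer(r,r);A+=M;B+=M@T[:3,3]
    return np.linalg.solve(A,B)
def hsv(p): return cv2.cvtColor(p,cv2.COLOR_RGB2HSV)
def masks(p):
    H=hsv(p); h,s,v=H[...,0],H[...,1],H[...,2]
    return dict(red=((h<4)|(h>174))&(s>170)&(v>70), blue=(h>105)&(h<125)&(s>130)&(v>40), gray=(s<60)&(v>60))
E
python3 - <<'E'
from h import *
np.set_printoptions(precision=1,suppress=True)
V={}
for n in("top","side"):
    z=np.load(f"{n}0.npz"); p,d,K,T=[z[k] for k in("p","d","K","T")]; C=cloud(d,K,T); m=masks(p)
    box=np.zeros(p.shape[:2],bool)
    if n=="top": box[170:300,180:400]=1
    else: box[180:315,270:370]=1
    V[n]=(K,T); 
    r=m["red"]&box&(d>0); P=C[r]; v,u=np.nonzero(r); V[n]+=(u.mean(),v.mean())
    print(n,"red n",r.sum(),"px",u.mean(),v.mean(),"world mean",P.mean(0),"zmax",np.percentile(P[:,2],[5,50,95]))
    rc=cv2.minAreaRect(np.stack([u,v],1).astype(np.float32)); print(rc)
    Q=P-P.mean(0);w,E=np.linalg.eigh(Q.T@Q); print("main axis",E[:,2],"normal",E[:,0])
    b=m["blue"]&box&(d>0)
    nn,L,st,ce=cv2.connectedComponentsWithStats(b.astype(np.uint8))
    for i in range(1,nn):
        if st[i,4]>30: print("blue",st[i],ce[i],C[L==i].mean(0),C[L==i].min(0),C[L==i].max(0))
    g=m["gray"]&box&(d>0)
    pl=g&(C[...,2]>6)&(C[...,2]<18)
    print("plate rect",cv2.minAreaRect(C[pl][:,:2].astype(np.float32)),np.median(C[pl][:,2]))
    rl=g&(C[...,2]>23)&(C[...,2]<33); print("rail rect",cv2.minAreaRect(C[rl][:,:2].astype(np.float32)),rl.sum(), np.median(C[rl][:,2]))
    ld=g&(C[...,2]>90)&(C[...,2]<105); (c,rad)=cv2.minEnclosingCircle(C[ld][:,:2].astype(np.float32)); print("lid",c,rad,C[ld].mean(0))
    sf=g&(C[...,2]>68)&(C[...,2]<84); print("plate top",cv2.minAreaRect(C[sf][:,:2].astype(np.float32)),sf.sum())
a,b=V["top"],V["side"]
print("knob tri",tri((a[2],a[3],a[0],a[1]),(b[2],b[3],b[0],b[1])))
for n,bx in(("top",(180,170,220,130)),("side",(270,180,100,135))):
    p=np.load(f"{n}0.npz")["p"];x,y,w,h=bx; c=cv2.resize(p[y:y+h,x:x+w],None,fx=3 if n=="top" else 4,fy=3 if n=="top" else 4,interpolation=cv2.INTER_CUBIC);cv2.imwrite(f"pics/c_{n}0.png",c[:,:,::-1])
E
python3 -c "
import cv2,numpy as np
a=cv2.imread('pics/c_top0.png');b=cv2.imread('pics/c_side0.png')
b=cv2.resize(b,(int(b.shape[1]*0.72*1),int(b.shape[0]*0.72)))
c=np.zeros((390,660+0,3),np.uint8);c[:]=a;cv2.imwrite('pics/c1.png',c)"
```

```text
top red n 166 px 336.21084337349396 268.9457831325301 world mean [533.9 -95.  114.5] zmax [100.8 117.3 127.3]
((336.2241516113281, 269.31036376953125), (6.95924186706543, 30.857017517089844), 23.198591232299805)
main axis [-0.8  0.3 -0.5] normal [ 0.4 -0.2 -0.9]
blue [310 222  12  26 169] [316.3 233.2] [609.  -58.2  53.5] [580.4 -68.3  46.3] [632.3 -45.2  57.1]
blue [305 240  22  23 235] [315.2 253.2] [567.8 -55.7  51.3] [549.5 -78.3  45.3] [595.  -34.6  55.1]
plate rect ((580.4119262695312, 8.071258544921875), (400.6051940917969, 222.57632446289062), 78.7523422241211) 12.30117396942768
rail rect ((595.537841796875, 9.581985473632812), (214.24803161621094, 359.99737548828125), 15.597565650939941) 1543 28.17078700548575
lid (611.9857177734375, 5.331127166748047) 138.2588348388672 [667.9  91.3  96.6]
plate top ((651.4923095703125, 27.98712158203125), (299.3786315917969, 107.48371887207031), 69.3244857788086) 351
side red n 170 px 296.72352941176473 254.0 world mean [ 534.1 -101.9  109.6] zmax [ 93.5 109.6 125.2]
((296.8135070800781, 254.01893615722656), (7.86679744720459, 23.747434616088867), 72.89727020263672)
main axis [-0.8  0.3 -0.4] normal [ 0.4  0.9 -0.1]
blue [313 195  11  19  39] [314.9 201.6] [652.9 150.4  62.1] [643.8 135.4  31.3] [682.3 167.4  78.3]
blue [296 250  35  38 627] [311.8 268.1] [ 570.6 -112.1   59.8] [ 528.6 -145.4   13.3] [634.4 -45.7  88.8]
plate rect ((663.93701171875, -11.367660522460938), (401.6985778808594, 207.87100219726562), 78.77164459228516) 13.200932543182944
rail rect ((675.52294921875, 27.625701904296875), (486.1309814453125, 199.9217987060547), 75.93423461914062) 563 29.045986305045858
lid (707.1651611328125, 60.660484313964844) 83.364990234375 [670.1  87.8  97.3]
plate top ((674.265380859375, 6.739501953125), (319.08245849609375, 175.9034423828125), 66.54395294189453) 311
knob tri [534.9 -95.8 103.7]
```

View pics/c_top0.png

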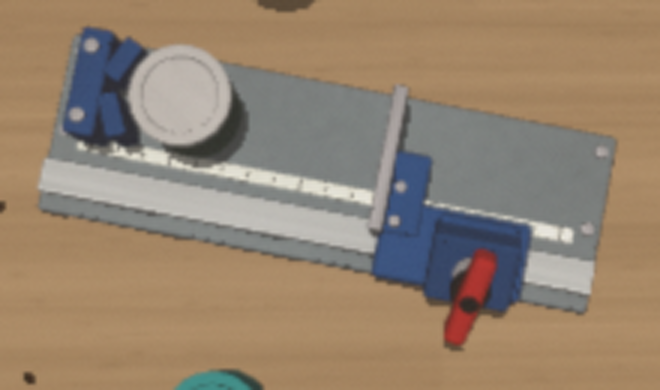

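View pics/c_side0.png

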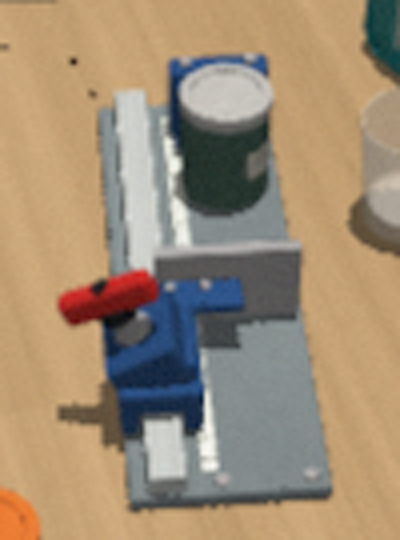

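The crops confirm the choice. In the side crop, the tin standing before the V-block at (225,140) has a dark green body and a pale lid. In the top crop, its lid is at (181,95) and the bar of the knob is at (470,300). Next I'll measure everything in the jig frame.

```bash
cat >> h.py <<'E'
from scipy.spatial.transform import Rotation as Ro
JY=np.radians(-11.24); RJ=Ro.from_euler('z',JY).as_matrix(); c,s=np.cos(np.radians(28)),np.sin(np.radians(28))
RK0=RJ@np.array([[c,0,-s],[0,1,0],[s,0,c]])   # knob frame at angle 0 (cols x,y,z)
RT0=RJ@np.array([[-c,0,s],[0,1,0],[-s,0,-c]]) # tool at angle 0
def tool(th): return RT0@Ro.from_euler('z',th).as_matrix()
def rows(st,P,R,n,op):
    R0=Ro.from_euler('xyz',st["tcp_rot"]).as_matrix(); d=R0.T@(np.array(P)-st["eef_pos"])/1000
    rv=Ro.from_matrix(R0.T@R).as_rotvec()
    return "turn",rv.round(3),"shift",d.round(4),"rows min",max(np.linalg.norm(d)/.0625,np.linalg.norm(rv)/.187)
E
python3 - <<'E'
from h import *
np.set_printoptions(precision=1,suppress=True)
D={}
for n in("top","side"):
    z=np.load(f"{n}0.npz"); p,d,K,T=[z[k] for k in("p","d","K","T")]; D[n]=(p,cloud(d,K,T),masks(p),K,T,d)
box={"top":(slice(170,300),slice(180,400)),"side":(slice(180,315),slice(270,370))}
def comps(n,m,lo,hi):
    p,C,_,K,T,d=D[n]; b=np.zeros((480,640),np.uint8); b[box[n]]=1
    b&=(m&(d>0)&(C[...,2]>lo)&(C[...,2]<hi)).astype(np.uint8)
    return b
for n in D:
    p,C,m,*_=D[n]
    for name,lo,hi in(("plate",8,17),("lid",91,105)):
        b=comps(n,m["gray"],lo,hi); nn,L,st,ce=cv2.connectedComponentsWithStats(b)
        for i in range(1,nn):
            if st[i,4]>120:
                q=C[L==i]; print(n,name,st[i],q.mean(0),cv2.minAreaRect(q[:,:2].astype(np.float32)))
# jig origin from plate corners by top ray at z=12
p,C,m,K,T,d=D["top"]; b=np.zeros((480,640),np.uint8); bb=((C[...,2]>7)&(C[...,2]<110)&(hsv(p)[...,1]<60)); b[box["top"]]=bb[box["top"]]
Pl=C[(b>0)&(C[...,2]<17)]; print("ang/rect all z<17 (within jig box)",cv2.minAreaRect(Pl[:,:2].astype(np.float32)))
P=[]
for n in D:
    p,C,m,K,T,d=D[n]; r=comps(n,m["red"],80,135)>0; r=cv2.erode(r.astype(np.uint8),np.ones((2,2)))>0; q=(C[r]-[535,-96,103.5])@RK0; P.append(q)
    ang=cv2.minAreaRect(q[:,:2].astype(np.float32)); w,E=np.linalg.eigh(np.cov(q[:,:2].T)); print(n,"knob",q.mean(0),np.percentile(q,[2,50,98],axis=0),"theta",-np.arctan(E[1,1]/E[0,1]),ang)
E
```

```text
top plate [ 196  181  115   62 2748] [647.7  44.4  12.4] ((660.7576293945312, 76.34368896484375), (233.80133056640625, 91.67550659179688), 78.77030181884766)
top plate [ 313  203   72   54 2318] [ 625.7 -134.9   12.4] ((620.7083740234375, -125.14469909667969), (153.62075805664062, 91.52417755126953), 78.69901275634766)
top plate [193 234 112  27 680] [584.1  86.7  12. ] ((584.191162109375, 86.97615051269531), (241.8802490234375, 13.155012130737305), 78.82677459716797)
top plate [354 265  23   9 135] [ 535.  -161.9   12.4] ((534.703369140625, -162.5864715576172), (48.13316345214844, 13.36131763458252), 79.2540512084961)
top lid [223 185  35  34 915] [669.1  93.1  96.6] ((669.11474609375, 92.98635864257812), (65.89617919921875, 66.48853302001953), 3.203355312347412)
side plate [295 207   7  42 169] [587.8 106.4  13. ] ((588.2293701171875, 109.43450164794922), (190.285400390625, 12.227787017822266), 78.67976379394531)
side plate [306 206  36  35 451] [651.5  79.3  13.3] ((666.6860961914062, 109.08331298828125), (164.58425903320312, 91.7571792602539), 79.0065689086914)
side plate [ 315  
[... 159 characters left out ...]
196  24  17 309] [668.2  90.   97.5] ((667.8564453125, 91.33387756347656), (65.60851287841797, 65.8254623413086), 75.65367889404297)
ang/rect all z<17 (within jig box) ((580.3888549804688, 7.95526123046875), (400.36865234375, 222.57632446289062), 78.7523422241211)
top knob [ 4.  -0.4 10.8] [[-26.7  -7.8   8.4]
 [ 10.4  -0.5  10.7]
 [ 31.7   7.7  13.2]] theta 0.160294361931835 ((2.4150524139404297, -0.34300708770751953), (11.083617210388184, 61.437652587890625), 80.60408782958984)
side knob [ 3.7 -7.1  3.8] [[-24.8 -13.2  -6.8]
 [  4.8  -6.8   4.1]
 [ 31.2  -0.7  12.9]] theta 0.13906387623730784 ((2.9884891510009766, -6.603967666625977), (9.400957107543945, 59.32107162475586), 81.87451171875)
```

```bash
cat >> h.py <<'E'
GRIP=np.array([537.2,-96.9,104.0]); TH0=0.16
E
python3 - <<'E'
from h import *
from rig import sensors
np.set_printoptions(precision=4,suppress=True)
z=np.load("top0.npz"); C=cloud(z["d"],z["K"],z["T"]).reshape(-1,3)
for y0 in range(-150,640,60):
    q=C[(C[:,1]>y0)&(C[:,1]<y0+60)&(C[:,0]>120)&(C[:,0]<620)&(C[:,2]>60)]
    if len(q): print(y0,"tall: xmin",q[:,0].min(),"zmax",q[:,2].max(), "zmax x<380", q[q[:,0]<380][:,2].max() if (q[:,0]<380).any() else 0)
st=sensors.sense(); R=tool(TH0)
print("A",rows(st,[300,250,300],R,8,0))
st2=dict(st); st2["eef_pos"]=np.array([300,250,300.]); st2["tcp_rot"]=Ro.from_matrix(R).as_euler('xyz')
print("B",rows(st2,GRIP+(19-100)*R[:,2],R,8,0), GRIP-81*R[:,2])
E
```

```text
-150 tall: xmin 387.16652362416625 zmax 128.11109651786978 zmax x<380 0
-90 tall: xmin 385.28087997874593 zmax 1018.6260475881941 zmax x<380 0
30 tall: xmin 421.8592218048391 zmax 89.66024736811653 zmax x<380 0
90 tall: xmin 428.2656308037682 zmax 91.52746644802096 zmax x<380 0
150 tall: xmin 391.47914644751495 zmax 66.28888024070602 zmax x<380 0
210 tall: xmin 389.5598001783236 zmax 68.31447761811239 zmax x<380 0
270 tall: xmin 517.194455276171 zmax 171.06712519602877 zmax x<380 0
330 tall: xmin 464.75241203797924 zmax 173.63258738866136 zmax x<380 0
390 tall: xmin 448.65491224015346 zmax 176.21290770117662 zmax x<380 0
450 tall: xmin 446.97118750948266 zmax 174.03002745525941 zmax x<380 0
510 tall: xmin 456.735215719849 zmax 157.04539450245227 zmax x<380 0
A ('turn', array([-0.065, -0.484,  0.056]), 'shift', array([-0.2128, -0.2972, -0.069 ]), 'rows min', np.float64(5.951944101826586))
B ('turn', array([ 0., -0., -0.]), 'shift', array([-0.2177, -0.2627,  0.233 ]), 'rows min', np.float64(6.610699949894368)) [499.9022 -89.4878 175.5188]
```

Careful with the scale: shifts go in shares of 0.3 m and turns go in shares of pi rad. That gives: -0.297 m / 0.3 = -0.99, -0.069 m / 0.3 = -0.23, -0.484 rad / 3.1416 = -0.1541.

Request:
move_arm --pt "0 0 0 -0.09 -0.1233 -0.03 0.05" --pt "0 0 0 -0.1767 -0.2467 -0.06 0.05" --pt "-0.0032 -0.0255 0.0032 -0.2667 -0.37 -0.0867 0.05" --pt "-0.0064 -0.0509 0.0064 -0.3533 -0.4967 -0.1167 0.05" --pt "-0.0095 -0.0764 0.0095 -0.4433 -0.62 -0.1433 0.05" --pt "-0.0143 -0.1019 0.0127 -0.5333 -0.7433 -0.1733 0.05" --pt "-0.0175 -0.1273 0.0159 -0.62 -0.8667 -0.2 0.05" --pt "-0.0207 -0.1541 0.0178 -0.71 -0.99 -0.23 0.05" --grip_force 60

```text
clock: 1.1
eef_pos: [300.6, 249.0, 300.4]
tcp_rot: [3.056, 0.484, 2.763]
contact_force: [0.6, 0.1, -0.0]
opening: 0.583
grasp_force: 0.0
```

```bash
cat > s.py <<'E'
from h import *
from rig import sensors
import sys
np.set_printoptions(precision=4,suppress=True)
st=sensors.sense(); R=tool(TH0)
print(st["clock"],st["eef_pos"],st["qpos"],st["opening"])
print("err pos in tool", rows(st,GRIP-81*R[:,2],R,8,0))
E
python3 s.py
```

```text
1.1 [300.6066 248.967  300.3992] [ 1.0967 -0.2089  2.1814 -0.5371  1.088   0.1176] 0.5828715746701632
err pos in tool ('turn', array([ 0.001,  0.002, -0.001]), 'shift', array([-0.2165, -0.2619,  0.2332]), 'rows min', np.float64(6.594358482611739))
```

Scaled: -0.262 m / 0.3 = -0.8733, -0.2165 m / 0.3 = -0.7217.

Request:
move_arm --pt "0 0 0 -0.09 -0.11 0.0967 0.05" --pt "0 0 0 -0.18 -0.22 0.1933 0.05" --pt "0 0 0 -0.27 -0.33 0.29 0.05" --pt "0 0 0 -0.36 -0.4367 0.39 0.05" --pt "0 0 0 -0.45 -0.5467 0.4867 0.05" --pt "0 0 0 -0.54 -0.6567 0.5833 0.05" --pt "0 0 0 -0.63 -0.7633 0.68 0.05" --pt "0 0 0 -0.7217 -0.8733 0.7767 0.05"

```text
clock: 2.1
eef_pos: [499.7, -90.0, 174.5]
tcp_rot: [3.056, 0.482, 2.763]
contact_force: [0.3, 2.1, 0.1]
opening: 0.587
grasp_force: 0.0
```

```bash
python3 s.py
python3 - <<'E'
from h import *
p,d,K,T=view("side")
cv2.imwrite("pics/s2.png",cv2.resize(p[170:320,230:400],None,fx=4,fy=4,interpolation=cv2.INTER_CUBIC)[:,:,::-1])
E
```

```text
2.1 [499.7454 -90.0124 174.4776] [-0.174   0.0537  2.2813 -0.0339  0.318  -1.3574] 0.5869280439715386
err pos in tool ('turn', array([-0.   ,  0.   , -0.002]), 'shift', array([-0.0004,  0.0006, -0.0009]), 'rows min', np.float64(0.018822871922992205))
```

View pics/s2.png

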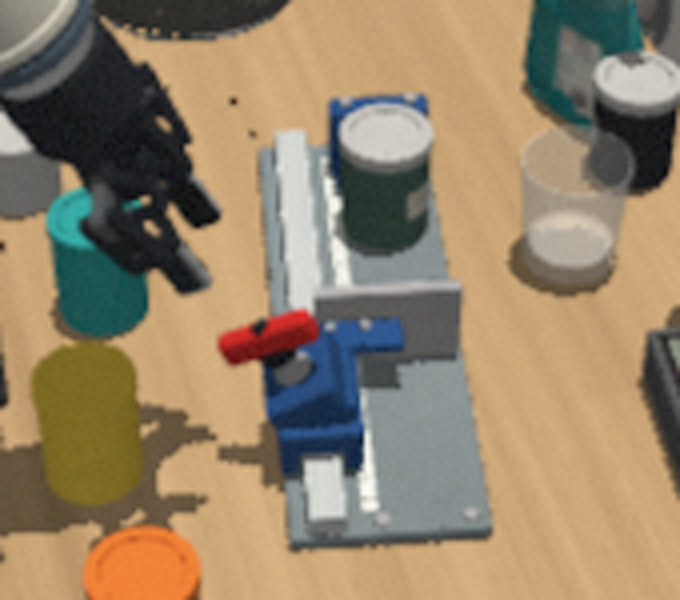

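The gripper hangs open at (150,200) in the crop, 100 mm up the axis from the red bar at (270,337). The tin and stop are unmoved. Descending along the knob axis.

Scaled: 0.099 m / 0.3 = 0.33, 0.09 m / 0.3 = 0.3.

Request:
move_arm --pt "0 0 0 0 0 0.0667 0.05" --pt "0 0 0 0 0 0.1333 0.05" --pt "0 0 0 0 0 0.2 0.05" --pt "0 0 0 0 0.0017 0.25 0.05" --pt "0 0 0 0 0.0017 0.3 0.05" --pt "0 0 0 0 0.0017 0.33 0.05" --pt "0 0 0 0 0.0017 0.33 0.05"

```text
clock: 3.02
eef_pos: [544.7, -96.4, 87.0]
tcp_rot: [3.056, 0.48, 2.764]
contact_force: [0.5, 0.5, -0.4]
opening: 0.587
grasp_force: 0.0
```

Run:
```python
from h import *
from rig import sensors
st=sensors.sense(); print(rows(st,GRIP+19*tool(TH0)[:,2],tool(TH0),1,1),st["contact_force"])
p,d,K,T=view("side")
cv2.imwrite("pics/s3.png",cv2.resize(p[210:310,260:360],None,fx=6,fy=6,interpolation=cv2.INTER_CUBIC)[:,:,::-1])
```

```text
('turn', array([ 0.   , -0.002, -0.001]), 'shift', array([-0.0019, -0.0017,  0.0005]), 'rows min', np.float64(0.04089400965748266)) [ 0.52214392  0.53439702 -0.35993203]
```

View pics/s3.png

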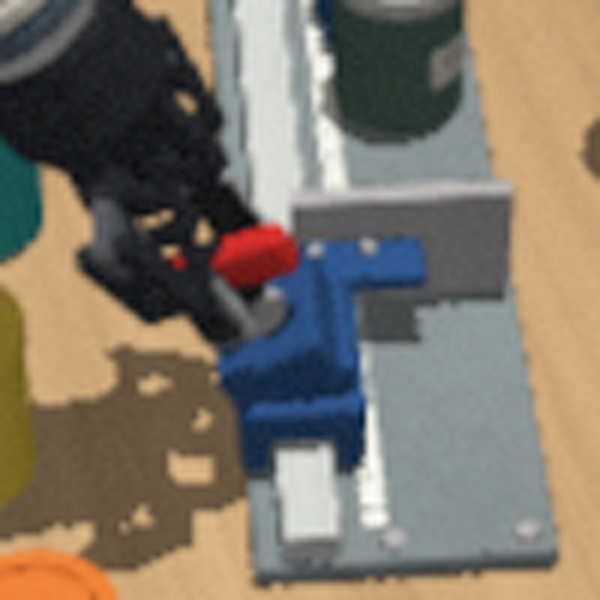

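The crop shows the red bar at (255,255) between the two fingers, with the near one at (235,310). A 2 mm correction first, then I close.

Scaled: -0.002 m / 0.3 = -0.0067, -0.0015 m / 0.3 = -0.005.

Request:
move_arm --pt "0 0 0 -0.0067 -0.005 0 0.05" --pt "0 0 0 -0.0067 -0.005 0 0.03" --pt "0 0 0 -0.0067 -0.005 0 0.01" --pt "0 0 0 -0.0067 -0.005 0 0.01" --pt "0 0 0 -0.0067 -0.005 0 0.01" --pt "0 0 0 -0.0067 -0.005 0 0.01" --grip_force 60

```text
clock: 3.82
eef_pos: [546.3, -98.7, 89.2]
tcp_rot: [3.056, 0.483, 2.763]
contact_force: [-5.7, 1.0, 9.9]
opening: 0.292
grasp_force: 58.2
```

```bash
cat > t.py <<'E'
from h import *
from rig import sensors
np.set_printoptions(precision=4,suppress=True)
st=sensors.sense(); R0=Ro.from_euler('xyz',st["tcp_rot"]).as_matrix()
f=RJ.T@st["contact_force"]; print("clock",st["clock"],"force jig",f,"open",st["opening"]*85.4,"gf",st["grasp_force"])
print("torque about knob axis",RK0[:,2]@st["wrist_torque"],"torque",st["wrist_torque"], "theta",Ro.from_matrix(RT0.T@R0).as_rotvec())
print("pos jig rel GRIP+19z", RJ.T@(st["eef_pos"]-GRIP-19*RT0[:,2]))
print("jig y in tool",R0.T@RJ[:,1],"jig x in tool",R0.T@RJ[:,0], "knob axis", R0.T@RK0[:,2], "q",st["qpos"])
E
python3 t.py
```

```text
clock 3.825 force jig [-5.8087 -0.1377  9.9139] open 24.958721114884195 gf 58.24264705181122
torque about knob axis -0.06833482325842825 torque [-0.0313  0.2859 -0.1233] theta [-0.0006 -0.001   0.1611]
pos jig rel GRIP+19z [0.3706 0.0371 1.9975]
jig y in tool [0.1604 0.9871 0.0005] jig x in tool [-0.8711  0.1413  0.4704] knob axis [-0.0009  0.0007 -1.    ] q [-0.1758  0.3037  2.2531 -0.0949  0.0956 -1.2972]
```

The fingers stopped at 25 mm instead of 16 and are pushed outward with 11 N, so the tips are riding on the collar under the bar. I'll open, back off along the axis and grip again.

Scaled: -0.007 m / 0.3 = -0.0233, -0.003 m / 0.3 = -0.01.

Request:
move_arm --pt "0 0 0 0 0 0 0.045" --pt "0 0 0 0 0 -0.01 0.045" --pt "0 0 0 0 0 -0.0233 0.04" --pt "0 0 0 0 0 -0.0233 0.01" --pt "0 0 0 0 0 -0.0233 0.01" --pt "0 0 0 0 0 -0.0233 0.01" --pt "0 0 0 0 0 -0.0233 0.01" --grip_force 60

```text
clock: 4.7
eef_pos: [542.8, -97.9, 95.1]
tcp_rot: [3.056, 0.482, 2.764]
contact_force: [-8.8, 0.7, 13.6]
opening: 0.282
grasp_force: 58.0
```

```bash
python3 t.py
```

```text
clock 4.7 force jig [-8.7617 -1.0472 13.5869] open 24.12424327021389 gf 58.03088128566742
torque about knob axis 0.012844153840409211 torque [-0.017   0.4329 -0.0392] theta [-0.0006 -0.0002  0.1609]
pos jig rel GRIP+19z [-3.2725  0.0882  7.8946]
jig y in tool [0.1603 0.9871 0.0006] jig x in tool [-0.8715  0.1412  0.4697] knob axis [-0.0001  0.0006 -1.    ] q [-0.1755  0.2862  2.2568 -0.0833  0.1101 -1.3088]
```

Run:
```python
from h import *
o=[]
for n,(y,x) in(("side",(215,260)),("top",(225,290))):
    p,d,K,T=view(n); o.append(cv2.resize(p[y:y+70,x:x+70],(395,395),interpolation=cv2.INTER_CUBIC)); np.savez(n+"4.npz",p=p,d=d,K=K,T=T)
cv2.imwrite("pics/s4.png",np.hstack(o)[:,:,::-1])
```

```text
(no output)
```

View pics/s4.png

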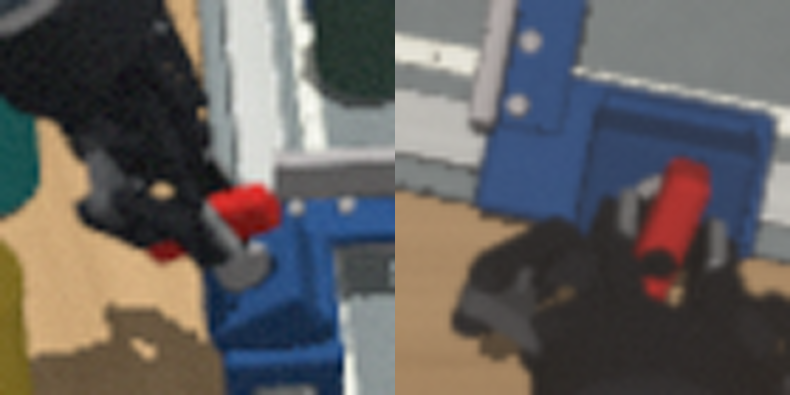

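In the left crop the near finger's tip still meets the grey collar at (245,270). In the right crop the pads at (630,215) and (715,240) stand clear of the bar. Backing off further, so that the tips stay above the collar.

Scaled: -0.008 m / 0.3 = -0.0267, -0.004 m / 0.3 = -0.0133.

Request:
move_arm --pt "0 0 0 0 0 0 0.045" --pt "0 0 0 0 0 -0.0133 0.045" --pt "0 0 0 0 0 -0.0267 0.04" --pt "0 0 0 0 0 -0.0267 0.01" --pt "0 0 0 0 0 -0.0267 0.01" --pt "0 0 0 0 0 -0.0267 0.01" --pt "0 0 0 0 0 -0.0267 0.01" --grip_force 60

```text
clock: 5.68
eef_pos: [539.2, -97.2, 101.9]
tcp_rot: [3.056, 0.482, 2.763]
contact_force: [-5.1, 1.0, 9.8]
opening: 0.168
grasp_force: 59.1
```

```bash
python3 t.py
```

```text
clock 5.675 force jig [-5.1898 -0.0471  9.8415] open 14.372270947642049 gf 59.13582623004913
torque about knob axis -0.06379949887977718 torque [ 0.0168  0.311  -0.0957] theta [-0.0006 -0.0001  0.1612]
pos jig rel GRIP+19z [-6.8571  0.1147 14.7121]
jig y in tool [0.1605 0.987  0.0006] jig x in tool [-0.8715  0.1415  0.4696] knob axis [-0.      0.0006 -1.    ] q [-0.1753  0.2667  2.2601 -0.0729  0.1265 -1.3188]
```

The bar is now held, with the opening about 15 mm. Sliding the stop along the rail, 90 mm first.

Scaled: 0.0888 m / 0.3 = 0.296, -0.002 m / 0.3 = -0.0067.

Request:
move_arm --pt "0 0 0 0.0033 0.02 -0.0033 0.01" --pt "0 0 0 0.0097 0.0593 -0.0067 0.01" --pt "0 0 0 0.0177 0.1087 -0.0067 0.01" --pt "0 0 0 0.0257 0.158 -0.0067 0.01" --pt "0 0 0 0.0337 0.2073 -0.0067 0.01" --pt "0 0 0 0.0417 0.2567 -0.0067 0.01" --pt "0 0 0 0.048 0.296 -0.0067 0.01" --pt "0 0 0 0.048 0.296 -0.0067 0.01"

```text
clock: 6.68
eef_pos: [556.8, -7.8, 102.3]
tcp_rot: [3.055, 0.481, 2.765]
contact_force: [17.9, -1.2, -28.6]
opening: 0.164
grasp_force: 61.1
```

```bash
python3 t.py
```

```text
clock 6.675 force jig [ 17.8032   2.3295 -28.6251] open 14.014131076762363 gf 61.10340178012848
torque about knob axis -0.14897720205020432 torque [ 0.3308 -0.4642  0.0519] theta [-0.0018  0.0012  0.1602]
pos jig rel GRIP+19z [-7.0691 91.2362 15.0961]
jig y in tool [0.1595 0.9872 0.0019] jig x in tool [-0.8723  0.1401  0.4686] knob axis [ 0.0013  0.0017 -1.    ] q [ 0.0535  0.2809  2.2344 -0.6509  0.1892 -0.5468]
```

Scaled: 0.01 m / 0.3 = 0.0333, 0.0015 m / 0.3 = 0.005.

Request:
move_arm --pt "0 0 0 0 0 0.005 0.01" --pt "0 0 0 0.0027 0.0167 0.005 0.01" --pt "0 0 0 0.0053 0.0333 0.005 0.01" --pt "0 0 0 0.0053 0.0333 0.005 0.01"

```text
clock: 7.18
eef_pos: [558.8, 1.4, 102.1]
tcp_rot: [3.056, 0.482, 2.764]
contact_force: [3.8, 0.4, -4.3]
opening: 0.165
grasp_force: 64.7
```

```bash
python3 t.py
```

```text
clock 7.175 force jig [ 3.6325  1.0865 -4.2765] open 14.097212672690144 gf 64.70628261566162
torque about knob axis -0.16828827617055384 torque [ 0.0844 -0.0462 -0.1418] theta [-0.0011  0.0002  0.1606]
pos jig rel GRIP+19z [ -6.919  100.6686  14.8821]
jig y in tool [0.1599 0.9871 0.0011] jig x in tool [-0.8717  0.1407  0.4693] knob axis [ 0.0003  0.0011 -1.    ] q [ 0.077   0.2846  2.2297 -0.6898  0.1985 -0.4876]
```

Scaled: 0.006 m / 0.3 = 0.02, 0.0003 m / 0.3 = 0.001.

Request:
move_arm --pt "0 0 0 0.001 0.0067 0 0.01" --pt "0 0 0 0.002 0.0133 0 0.01" --pt "0 0 0 0.0033 0.02 0 0.01"

```text
clock: 7.55
eef_pos: [559.8, 6.8, 102.1]
tcp_rot: [3.056, 0.481, 2.764]
contact_force: [4.6, -4.9, -4.2]
opening: 0.164
grasp_force: 64.6
```

```bash
python3 t.py | grep -v jig.y
python3 - <<'E'
from h import *
np.set_printoptions(precision=1,suppress=True)
p,d,K,T=view("top"); C=cloud(d,K,T); g=masks(p)["gray"]&(d>0)
J=(C-[669,92,0])@RJ   # jig axes about the tin's first place
lid=g&(C[...,2]>92)&(C[...,2]<103)&(abs(J[...,0])<60)&(abs(J[...,1])<60); n,L,s,c=cv2.connectedComponentsWithStats(lid.astype(np.uint8)); i=1+s[1:,4].argmax()
print("lid",s[i],J[L==i].mean(0),(J[L==i].max(0)-J[L==i].min(0)))
pl=g&(C[...,2]>68)&(C[...,2]<82)&(abs(J[...,0])<60)&(J[...,1]<-20)&(J[...,1]>-60); q=J[pl]; print("plate",len(q),np.percentile(q,[2,50,98],axis=0))
E
```

```text
clock 7.55 force jig [ 5.4731 -3.8635 -4.1758] open 13.983362601318198 gf 64.62754011154175
torque about knob axis -0.14582853943644628 torque [-0.5748 -0.2042 -0.4438] theta [-0.0001  0.0005  0.161 ]
pos jig rel GRIP+19z [ -6.982  106.0994  14.8418]
lid [223 185  34  34 908] [ 0.2  1.6 96.7] [66.  66.5 10.1]
plate 264 [[-57.8 -40.3  70. ]
 [-11.7 -35.7  76.6]
 [ 34.9 -29.2  80.6]]
```

Scaled: 0.0045 m / 0.3 = 0.015, 0.0005 m / 0.3 = 0.0017.

Request:
move_arm --pt "0 0 0 0.0007 0.005 0 0.01" --pt "0 0 0 0.0017 0.01 0 0.01" --pt "0 0 0 0.0023 0.015 0 0.01"

```text
clock: 7.98
eef_pos: [560.7, 11.1, 102.1]
tcp_rot: [3.057, 0.481, 2.763]
contact_force: [5.1, -4.7, -4.3]
opening: 0.172
grasp_force: 64.6
```

```bash
python3 t.py | grep -v jig.y
```

```text
clock 7.975 force jig [ 5.889  -3.5882 -4.3029] open 14.651488204513806 gf 64.62443947792053
torque about knob axis -0.11825577421229333 torque [-0.5827 -0.1291 -0.4244] theta [0.0001 0.0006 0.1611]
pos jig rel GRIP+19z [ -6.9603 110.4868  14.8505]
```

Scaled: 0.003 m / 0.3 = 0.01, 0.002 m / 0.3 = 0.0067.

Request:
move_arm --pt "0 0 0 0.0007 0.0033 0 0.01" --pt "0 0 0 0.001 0.0067 0 0.01" --pt "0 0 0 0.0017 0.01 0 0.01"

```text
clock: 8.35
eef_pos: [561.3, 14.0, 102.1]
tcp_rot: [3.057, 0.481, 2.763]
contact_force: [4.2, -4.5, -3.9]
opening: 0.165
grasp_force: 64.6
```

```bash
python3 t.py | grep -v jig.y
```

```text
clock 8.35 force jig [ 4.9846 -3.5508 -3.9265] open 14.113031836758804 gf 64.61490869522095
torque about knob axis -0.11422492558577702 torque [-0.5864 -0.2141 -0.413 ] theta [0.0001 0.0005 0.1612]
pos jig rel GRIP+19z [ -6.918  113.5017  14.8899]
```

Scaled: 0.002 m / 0.3 = 0.0067, 0.001 m / 0.3 = 0.0033.

Request:
move_arm --pt "0 0 0 0.0007 0.0033 0 0.01" --pt "0 0 0 0.001 0.0067 0 0.01"

```text
clock: 8.6
eef_pos: [561.7, 16.0, 102.1]
tcp_rot: [3.057, 0.481, 2.763]
contact_force: [4.4, -5.3, -4.4]
opening: 0.169
grasp_force: 64.6
```

```bash
python3 t.py | grep -v jig.y
```

```text
clock 8.6 force jig [ 5.3099 -4.3556 -4.3588] open 14.398850857423385 gf 64.62558031082153
torque about knob axis -0.1464776670546869 torque [-0.5788 -0.1712 -0.45  ] theta [0.0002 0.0006 0.1612]
pos jig rel GRIP+19z [ -6.946  115.5135  14.8796]
```

Scaled: 0.0015 m / 0.3 = 0.005, 0.0002 m / 0.3 = 0.0007.

Request:
move_arm --pt "0 0 0 0.0003 0.0027 0 0.01" --pt "0 0 0 0.0007 0.005 0 0.01"

```text
clock: 8.85
eef_pos: [561.9, 17.5, 102.1]
tcp_rot: [3.057, 0.481, 2.763]
contact_force: [4.8, -4.3, -3.3]
opening: 0.162
grasp_force: 64.6
```

```bash
python3 t.py | grep -v jig.y
python3 - <<'E'
from h import *
np.set_printoptions(precision=1,suppress=True)
p,d,K,T=view("top"); C=cloud(d,K,T); g=masks(p)["gray"]&(d>0)
J=(C-[669,92,0])@RJ
lid=g&(C[...,2]>92)&(C[...,2]<103)&(abs(J[...,0])<60)&(abs(J[...,1])<60); n,L,s,c=cv2.connectedComponentsWithStats(lid.astype(np.uint8)); i=1+s[1:,4].argmax()
print("lid",s[i],J[L==i].mean(0))
E
```

```text
clock 8.85 force jig [ 5.5047 -3.2675 -3.3409] open 13.841415198984386 gf 64.62900638580322
torque about knob axis -0.1499902582087786 torque [-0.5337 -0.222  -0.4252] theta [0.0002 0.0007 0.1612]
pos jig rel GRIP+19z [ -6.9766 117.0075  14.8412]
lid [217 184  35  34 907] [ 0.1 12.4 96.7]
```

Scaled: 0.0015 m / 0.3 = 0.005, 0.0002 m / 0.3 = 0.0007.

Request:
move_arm --pt "0 0 0 0.0003 0.0027 0 0.01" --pt "0 0 0 0.0007 0.005 0 0.01"

```text
clock: 9.15
eef_pos: [562.3, 18.9, 102.1]
tcp_rot: [3.057, 0.481, 2.763]
contact_force: [4.8, -5.2, -3.4]
opening: 0.167
grasp_force: 64.6
```

```bash
python3 t.py | grep -v jig.y
```

```text
clock 9.15 force jig [ 5.7512 -4.1256 -3.4454] open 14.277948537000634 gf 64.64139461517334
torque about knob axis -0.1359401594197732 torque [-0.5513 -0.162  -0.4247] theta [0.0003 0.0006 0.1612]
pos jig rel GRIP+19z [ -6.9157 118.4854  14.8909]
```

Scaled: 0.0015 m / 0.3 = 0.005, 0.0008 m / 0.3 = 0.0027.

Request:
move_arm --pt "0 0 0 0.0003 0.0027 0 0.01" --pt "0 0 0 0.0007 0.005 0 0.01"

```text
clock: 9.4
eef_pos: [562.3, 19.4, 102.1]
tcp_rot: [3.059, 0.481, 2.763]
contact_force: [4.8, -13.2, -3.3]
opening: 0.163
grasp_force: 64.7
```

```bash
python3 t.py | grep -v jig.y
```

```text
clock 9.4 force jig [  7.2581 -11.9904  -3.3029] open 13.934372398280583 gf 64.67780470848083
torque about knob axis -0.09656904563403057 torque [-1.9066 -0.4112 -1.0611] theta [0.0025 0.0013 0.1614]
pos jig rel GRIP+19z [ -7.0097 118.9666  14.8444]
```

The force has risen to 12 N and the stop has halted at 119 mm, so the tin is home. Next I turn the knob clockwise (+tool z) while keeping the push on.

Scaled: 0.4 rad / 3.1416 = 0.1273.

Request:
move_arm --pt "0 0 0.0318 0 0 0 0.01" --pt "0 0 0.0637 0 0 0 0.01" --pt "0 0 0.0955 0 0 0 0.01" --pt "0 0 0.1273 0 0 0 0.01"

```text
clock: 9.9
eef_pos: [561.6, 18.4, 101.8]
tcp_rot: [2.87, 0.408, 2.324]
contact_force: [4.0, -17.5, -1.3]
opening: 0.163
grasp_force: 64.9
```

```bash
python3 t.py
```

```text
clock 9.9 force jig [  7.3004 -16.3413  -1.3353] open 13.89665398705252 gf 64.88529324531555
torque about knob axis 0.23094104104661317 torque [-2.6456 -0.2536 -1.0919] theta [0.0051 0.0013 0.5641]
pos jig rel GRIP+19z [ -7.4434 117.8265  14.609 ]
jig y in tool [ 0.5346  0.8451 -0.0045] jig x in tool [-0.7461  0.4745  0.4672] knob axis [-0.0002 -0.0052 -1.    ] q [ 0.1219  0.2913  2.218  -0.737   0.2256  0.0009]
```

Scaled: 0.4 rad / 3.1416 = 0.1273.

Request:
move_arm --pt "0 0 0.0318 0 0 0 0.01" --pt "0 0 0.0637 0 0 0 0.01" --pt "0 0 0.0955 0 0 0 0.01" --pt "0 0 0.1273 0 0 0 0.01"

```text
clock: 10.4
eef_pos: [560.7, 17.6, 101.4]
tcp_rot: [2.736, 0.273, 1.923]
contact_force: [-0.2, -21.0, 0.8]
opening: 0.163
grasp_force: 65.3
```

```bash
python3 t.py
```

```text
clock 10.4 force jig [  3.8985 -20.6157   0.8467] open 13.88636009151362 gf 65.25129318237305
torque about knob axis 0.2975026093997961 torque [-3.1291  0.0079 -1.2957] theta [0.0079 0.0008 0.9642]
pos jig rel GRIP+19z [ -8.2368 116.8734  14.1784]
jig y in tool [ 0.8216  0.57   -0.0063] jig x in tool [-0.502   0.7288  0.4657] knob axis [-0.0028 -0.0071 -1.    ] q [ 0.1213  0.2913  2.2189 -0.7371  0.2273  0.4008]
```

Scaled: 0.31 rad / 3.1416 = 0.0987.

Request:
move_arm --pt "0 0 0.0318 0 0 0 0.01" --pt "0 0 0.0637 0 0 0 0.01" --pt "0 0 0.0891 0 0 0 0.01" --pt "0 0 0.0987 0 0 0 0.01" --pt "0 0 0.0987 0 0 0 0.01"

```text
clock: 11.02
eef_pos: [559.8, 17.3, 101.0]
tcp_rot: [2.679, 0.144, 1.64]
contact_force: [-2.9, -20.7, 2.0]
opening: 0.169
grasp_force: 65.8
```

```bash
python3 t.py
```

```text
clock 11.025 force jig [  1.2208 -20.8139   1.9984] open 14.403782713131543 gf 65.79485893249512
torque about knob axis 0.8025736545278004 torque [-3.3204  0.3884 -0.8629] theta [0.0097 0.     1.27  ]
pos jig rel GRIP+19z [ -9.0273 116.4359  13.7709]
jig y in tool [ 0.9551  0.2962 -0.0073] jig x in tool [-0.2591  0.8467  0.4647] knob axis [-0.0054 -0.0073 -1.    ] q [ 0.1214  0.2912  2.2199 -0.7376  0.228   0.7073]
```

Scaled: 0.06 rad / 3.1416 = 0.0191.

Request:
move_arm --pt "0 0 0.0095 0 0 0 0.01" --pt "0 0 0.0191 0 0 0 0.01" --pt "0 0 0.0191 0 0 0 0.01"

```text
clock: 11.4
eef_pos: [559.6, 18.2, 100.9]
tcp_rot: [2.671, 0.116, 1.586]
contact_force: [-5.7, -14.0, 4.4]
opening: 0.17
grasp_force: 77.3
```

```bash
python3 t.py
```

```text
clock 11.4 force jig [ -2.8563 -14.8009   4.3924] open 14.528413603951387 gf 77.29559611479772
torque about knob axis 0.5298942011811651 torque [-2.1275  1.0064 -0.6137] theta [0.0083 0.0008 1.3302]
pos jig rel GRIP+19z [ -9.4119 117.295   13.6785]
jig y in tool [ 0.9712  0.2383 -0.0056] jig x in tool [-0.2085  0.8605  0.4648] knob axis [-0.0042 -0.0065 -1.    ] q [ 0.1224  0.291   2.2206 -0.7367  0.2265  0.7675]
```

Torque peaked at 0.8 N m and then the pads slipped on the bar, so the knob is against its end stop. Releasing and backing out along the axis.

Scaled: -0.16 m / 0.3 = -0.5333, -0.12 m / 0.3 = -0.4.

Request:
move_arm --pt "0 0 0 0 0 0 0.025" --pt "0 0 0 0 0 0 0.045" --pt "0 0 0 0 0 0 0.045" --pt "0 0 0 0 0 -0.05 0.045" --pt "0 0 0 0 0 -0.1333 0.045" --pt "0 0 0 0 0 -0.2667 0.045" --pt "0 0 0 0 0 -0.4 0.045" --pt "0 0 0 0 0 -0.5333 0.045"

```text
clock: 12.4
eef_pos: [488.3, 35.8, 244.6]
tcp_rot: [2.665, 0.111, 1.588]
contact_force: [0.5, 0.4, -0.2]
opening: 0.527
grasp_force: 0.0
```

Run:
```python
from h import *
from rig import sensors
np.set_printoptions(precision=2,suppress=True)
print(sensors.sense()["contact_force"])
o=[]
for n,(y,x,w) in(("side",(180,260,110)),("top",(160,190,150))):
    p,d,K,T=view(n); C=cloud(d,K,T); m=masks(p); J=(C-[669,92,0])@RJ
    o.append(cv2.resize(p[y:y+w,x:x+w],(395,395),interpolation=cv2.INTER_CUBIC))
    q=(C[m["red"]&(d>0)&(C[...,2]>75)&(C[...,2]<135)&(abs(J[...,0])<180)&(abs(J[...,1])<150)])@RK0
    w_,E=np.linalg.eigh(np.cov(q[:,:2].T)); print(n,"theta",-np.arctan(E[1,1]/E[0,1]),len(q))
    lid=m["gray"]&(C[...,2]>92)&(C[...,2]<103)&(abs(J[...,0])<60)&(abs(J[...,1])<60); k,L,s_,_=cv2.connectedComponentsWithStats(lid.astype(np.uint8)); i=1+s_[1:,4].argmax(); print("lid",J[L==i].mean(0),s_[i])
cv2.imwrite("pics/s5.png",np.hstack(o)[:,:,::-1])
```

```text
[ 0.48  0.42 -0.18]
side theta 1.292979824566158 93
lid [-0.52 11.93 97.69] [314 193  23  16 292]
top theta 1.258070047728722 221
lid [ 0.21 13.92 96.76] [217 184  34  33 903]
```

View pics/s5.png

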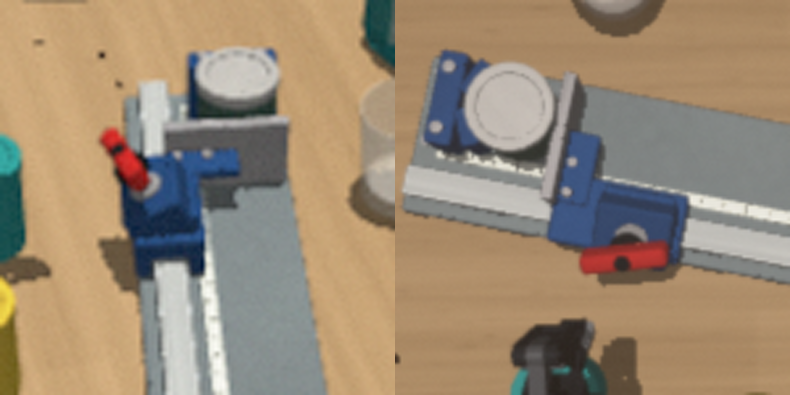

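The final view shows the tin upright in the V at (508,105) in the right crop, with the plate against it at (562,135). The bar at (625,258) is turned to about 1.26 rad. The gripper is clear and the other things are unmoved, so I'm handing in.

```bash
python3 -c "
from rig import order
print(order.sign_off())"
```

```text
the job is handed in; nothing more can be done
None
```

The job is handed in at about 12.5 s: the green tin is upright and home in the V, with the stop plate against it. The clamp knob is tight at about 1.26 rad, the gripper is clear, and I saw no other things moved.

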